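# Load an LED module into the sloped test nest

### The arm

A 6-joint arm with a two-finger parallel gripper is mounted at the origin on a cart in front of the work surface, level with it; the furniture and walls round the work are solid. World frame = base frame: x ahead of the robot, y to its left, z up, the work surface at z = 0. Lengths are in mm, angles in rad, forces in N, time in s.
With the tool pointing down it reaches from about 400 to 925 mm from the base axis. Payload 12.5 kg.
Tool frame: the origin (TCP) lies midway between the tips of the shut fingers; the grasp point (between the pads) lies 19 mm behind it; z points along the fingers, y is the line along which they close (so a half turn about z gives the same grasp; the last joint's range is limited). The gripper opens to 95 mm and grips with 3 to 60 N. Pads are 20 mm wide; open, the fingers measure 119 mm over their backs; the gripper's body (75 mm by 180 mm) begins 59 mm behind the grasp point.
Start: joints at [-1.29, 0.491, 1.559, -0, 1.092, -0.106], TCP at [235.791, -578.835, 214.661] pointing down, gripper open.
Joint ranges: [-3.1, 3.1], [-0.84, 2.19], [0.05, 2.79], [-1.13, 4.28], [0.06, 2.93], [-2.69, 2.69]. Speed limits (rad/s): [2.22, 2.22, 2.79, 3.14, 3.14, 3.14].

### API

Orientations are given as [roll, pitch, yaw] about the fixed x, y, z axes, in that order (R = Rz(yaw) Ry(pitch) Rx(roll)).
In Python, from cell import * gives the robot as it stands. The module is installed in compiled form; this text tells all that it offers.
- The arm moves only by the tool arm_command, never from a script. Its arguments are lists of equal length, an entry for each row: "delta_pos": the shift along the world's x, y, z in units of 250 mm (1.0 is 250 mm), a list of three; "delta_rot": the turn, a rotation vector about the world's x, y, z in units of 90 degrees (1.0 is 90 degrees), a list of three; "claw": the closure, from 0 (fully open) to 1 (shut). In form: {"delta_pos": [[tx, ty, tz], ...], "delta_rot": [[wx, wy, wz], ...], "claw": [claw, ...]}. A call has exactly 5 rows; each row is the pose to reach, as a shift and turn from the pose commanded when the call began; what a row does not reach only later rows make up. A row lasts 1/12 s, in which the tool goes at most 41.7 mm and 7.16 degrees, less where a joint would pass 70% of its speed; a pose out of reach is approached as far as the arm can. A call with a number of a shift or a turn outside -1 to 1 is refused whole. A call with a gripper value outside its range is refused whole. The fingers move at their own pace and stop on an object; the grip force is fixed at half the most. Time passes only in rows, so rows that repeat a pose let the fingers close, or fill a call up. It gives the time, the measured TCP pose, the force, the opening and the grip force at its end, in the units of the state.
- state(): the state, without advancing time (a new reading comes with each control period).
- read_camera(name): name is "scene" or "top" or "wrist"; returns the picture (400x640x3 uint8, red, green, blue); there is no depth.
- calibration(name): a dict with "camera_matrix" (3x3 intrinsics, pixels), "k1" (the pictures are not rectified: a ray, as slopes to the right and down, at radius r is drawn at 1 + k1 r^2 times it, then the intrinsics apply), "T" (4x4, takes a point from camera to world coordinates). Camera axes: x right, y down, z forward; pixel columns grow to the right and rows downward; lengths in mm; the calibration is good to about 2 mm. A picture is of the moment at which its call begins: read the wrist's pose just before it. calibration takes no time and is no camera call; for the wrist camera it gives the pose at the moment of the call.
- job_done(): hands the job in; it is judged then, once.
The state is a dict: "t": time; "joints": joint angles; "qvel": joint speeds; "tau": joint torques, N m; "eef_pos": TCP position; "tcp_rot": TCP orientation; "ft_force": force on the tool from outside, world axes, zero at the start; "moment": the same for the moment, N m; "opening": opening from 0.0 (shut) to 1.0 (fully open); "grip_force": force on a finger pad.
Only numpy, scipy, OpenCV 4.12 (cv2) and the standard library are available. Lean on these libraries where they do the work, as an engineer would, in place of code of your own. Each camera call takes 0.05 s, during which the arm holds its last target. There are 200 camera calls.

### The job

Load the white round LED module into the test nest, emitter side up: tip it so that its edge slides in under the fixed steel lip, then lay it down flat in the seat until the spring catch on the opposite side snaps over its rim, and let go. Do not touch the yellow emitter, do not force the module, and leave the black module where it lies.

Things in the scene. Friction and masses are not known exactly. Their poses are not given: they have to be found in the camera images.
- white_module: white round LED module: disc 50 mm across, 8 mm thick, about 70 g, lying on the pink pad 92 to 110 mm from the black one. Origin: centre of its underside; z out of the emitter side (up). The yellow emitter, 22 mm across, is in the middle of the upper side, sunk 1.3 mm below the flat rim (ring from 12.5 to 25 mm radius). Its yaw makes no difference.
- black_module: module of the same shape and size in a black housing, on the same pad: a bystander to be left alone. Origin: centre of its underside.
- foam_pad: pink antistatic foam pad, 190 x 72 x 12 mm, fixed to the bench. The two modules lie on its flat top, 12 mm above the bench, one either side of its middle along its x (nearer to and farther from the robot). Origin: centre of its underside.
- nest_base: test nest, fixed: aluminium base plate 132 x 90 mm, top 9 mm above the bench, carrying a sloped black seat bar and, 51 to 67 mm behind the origin (+x), a terminal block up to 40 mm above the bench. Origin: under the seat's centre, on the bench; -x (the low, lip end) points to the right (-y) and somewhat to the robot, away from the grey tote.
- nest_seat: seat bar, 96 mm long (x), 40 mm wide (y), sloping down 15 degrees to its lip end (-x). Origin: centre of the seat floor, 40 mm above the bench; z square to the floor. A home module has its origin here (to 1 mm), its z along this z. Bore radius 26 mm, cut in the bar's two ends only: a module overhangs the bar by 5 mm on both sides (+-y), so fingers closing along y pass outside the bar.
- lip_edge (a point): middle of the lower edge of the fixed steel lip (3 mm thick) at the seat's low end: at x = -21 mm, 10.5 mm above the seat floor (seat frame); the bore wall under it is at x = -26 mm. Lip to rear bore wall (5 mm high, x = 26 mm) is 47 mm: the disc goes in only tipped, lip-side edge down, best 20 to 28 degrees from the seat floor.
- catch_nose (a point): nose of the spring catch at rest: x = 22 mm, 10.3 mm above the seat floor (seat frame). Above it the steel leaf, 13 mm wide, slopes outward to a red bead at x = 27 mm, 19 mm above the floor. A rim lying on this slope and pressed down (about 4 to 8 N at the catch side) moves the catch out and is snapped in.
- grey_tote: big open grey tote, fixed, 446 x 446 mm, rim 250 mm above the bench, between the pad (left) and the nest (right): carry the module round in front of it or well above its rim. Origin: centre of its underside.
- catch (a joint): angle of the spring catch, rad: 0 at rest on its stop (over the rim of a home module), 0.45 at most when pushed outward, away from the seat; about 0.15 while a rim passes its nose. A spring returns it.
- probes (a joint): travel of two sprung contact pins, m: 0 when they stand 2.5 mm out of the seat floor (at x = 13 mm, y = +-8 mm, seat frame), 1 to 2.5 mm pressed in under a home module; both together push up with about 1 N.
There are look-alikes about, which are no part of the job. There is more than one size of the white_module; the job needs the larger.

How it is judged:
By the outcome, as a careful person would: the job done as asked, in the order asked, and still so for the second after the job is handed in, with the robot touching nothing.
It also fails if it takes over 45 s, if anything falls off the work surface, if the arm or the gripper's body presses on something with over 40 N, if the wrist force passes 120 N, or if a joint passes its speed limit or range.

## Working session

There is one attempt and no reset: what is moved stays moved. The work goes in short steps, Python scripts to look and compute and a tool call to move; the robot and the scene stay as the last step left them, time stands still between calls to the robot, and variables do not carry over. Pictures are saved under pics/ and viewed, at most 10 in all, crops included, and the job is handed in when it is done.

Besides the shell and the picture viewer there is one more tool, called after ">>>" as a command line: name --argument value ..., lists and objects as JSON in quotes. arm_command: Moves the arm, as the interface text tells. Shifts and turns lie within -1 to 1; 1 stands for 250 mm of shift or 90 degrees of turn. Its arguments: {"type":"object","properties":{"delta_pos":{"type":"array"},"delta_rot":{"type":"array"},"claw":{"type":"array"}},"required":["delta_pos","delta_rot","claw"]}

```bash
mkdir -p pics; cat > h.py <<'E'
from cell import *
import numpy as np, cv2
from scipy.spatial.transform import Rotation as R
def ray(c,u,v):
    K=np.array(c["camera_matrix"]);k=c["k1"];T=np.array(c["T"])
    d=np.array([(u-K[0,2])/K[0,0],(v-K[1,2])/K[1,1]]);s=d.copy()
    for _ in range(20): s=d/(1+k*(s@s))
    w=T[:3,:3]@np.array([s[0],s[1],1]);return T[:3,3],w/np.linalg.norm(w)
def onz(c,u,v,z):
    o,w=ray(c,u,v);return o+w*(z-o[2])/w[2]
def proj(c,p):
    K=np.array(c["camera_matrix"]);T=np.array(c["T"]);q=T[:3,:3].T@(np.array(p)-T[:3,3]);s=q[:2]/q[2]
    s=s*(1+c["k1"]*(s@s));return K[0,0]*s[0]+K[0,2],K[1,1]*s[1]+K[1,2]
def tri(c1,p1,c2,p2):
    o1,a=ray(c1,*p1);o2,b=ray(c2,*p2)
    t=np.linalg.lstsq(np.stack([a,-b],1),o2-o1,rcond=None)[0]
    x,y=o1+a*t[0],o2+b*t[1];return (x+y)/2,np.linalg.norm(x-y)
def save(img,n): cv2.imwrite("pics/"+n+".png",cv2.cvtColor(img,cv2.COLOR_RGB2BGR))
E
python3 - <<'E'
from h import *
for n in("scene","top"):
    i=read_camera(n);save(i,n+"0");np.save(n+"0.npy",i);c=calibration(n);print(n,np.round(c["T"],3).tolist(),c["camera_matrix"],c["k1"])
s=state();print(s)
E
```

```text
scene [[-0.488, -0.419, 0.765, -345.219], [-0.872, 0.209, -0.442, 480.365], [0.025, -0.884, -0.468, 639.168], [0.0, 0.0, 0.0, 1.0]] [[444.3834793    0.         326.70108431]
 [  0.         444.3834793  199.20775217]
 [  0.           0.           1.        ]] 0.04372939259198881
top [[-0.019, -0.996, 0.085, 473.093], [-1.0, 0.018, -0.008, -37.343], [0.006, -0.086, -0.996, 1190.917], [0.0, 0.0, 0.0, 1.0]] [[415.30598421   0.         319.83083602]
 [  0.         415.30598421 191.76236837]
 [  0.           0.           1.        ]] -0.05044383640140868
{'t': 0.1, 'joints': array([-1.28959390e+00,  4.91483619e-01,  1.55937604e+00, -3.20841876e-05,
        1.09171087e+00, -1.05615662e-01]), 'qvel': array([ 0.00236101, -0.00228359, -0.0005615 ,  0.00081244,  0.00073018,
        0.00016492]), 'tau': array([ 2.28661549e-03, -6.13621759e+01, -2.58607239e+01,  6.93403138e-02,
        4.69883275e-02, -4.01689067e-05]), 'eef_pos': array([ 235.72263613, -578.61395929,  214.13421175]), 'tcp_rot': array([-3.14061723e+00, -7.47877921e-05,  3.86832859e-01]), 'ft_force': array([0.0109558 , 0.14169696, 0.52028479]), 'moment': array([-0.01777228, -0.05436992,  0.01481302]), 'grip_force': 0.0, 'opening': 1.0026332669679372}
```

View pics/top0.png

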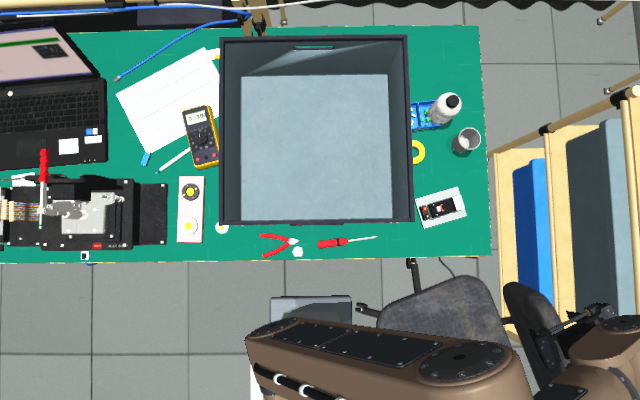

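View pics/scene0.png

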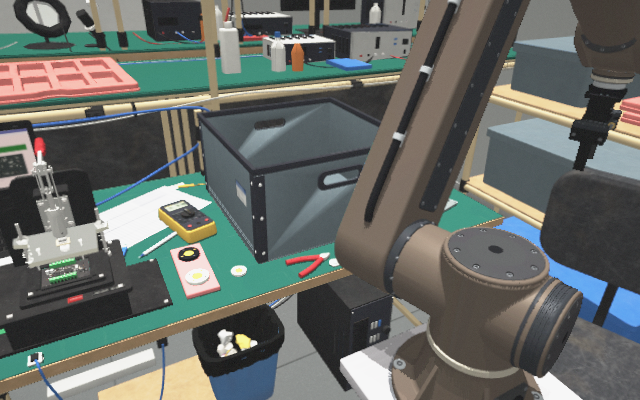

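The top view shows the pad at (190,210) with the black module at (190,190) and the white one at (191,226). Smaller white look-alikes sit at (222,228) and (297,252), and the nest is at (440,207), right of the tote. The scene view shows the pad at (195,265); the arm hides the nest.

```bash
python3 - <<'E'
from h import *
t=np.load("top0.npy");s=np.load("scene0.npy");ct,cs=calibration("top"),calibration("scene")
def blobs(img,c,box,z):
    x0,y0,x1,y1=box;h=cv2.cvtColor(img,cv2.COLOR_RGB2HSV)
    y=cv2.inRange(h,(22,120,120),(35,255,255))
    w=cv2.inRange(h,(0,0,185),(179,28,255))|y
    for nm,m in(("yel",y),("wht",w)):
        k=np.zeros_like(m);k[y0:y1,x0:x1]=m[y0:y1,x0:x1]
        n,_,st,ce=cv2.connectedComponentsWithStats(k)
        for i in range(1,n):
            if st[i,4]>8:
                print(nm,st[i].tolist(),ce[i].round(1),onz(c,*ce[i],z).round(1))
blobs(t,ct,(170,170,310,265),19);print();blobs(s,cs,(160,235,260,300),19)
a=cv2.resize(t[175:240,405:480],None,fx=5,fy=5,interpolation=cv2.INTER_CUBIC)
b=cv2.resize(t[170:250,170:240],None,fx=4,fy=4,interpolation=cv2.INTER_CUBIC)
o=np.zeros((330,680,3),np.uint8);o[:325,:375]=a;o[:320,390:670]=b;save(o,"crop0")
print(onz(ct,440,207,40))
E
```

```text
yel [186, 188, 8, 8, 54] [189.6 191.4] [581.3 323.3  19. ]
yel [185, 222, 7, 7, 38] [188.1 225.4] [484.8 327.   19. ]
yel [220, 225, 4, 4, 14] [221.6 226.7] [479.7 231.8  19. ]
wht [177, 176, 27, 66, 1284] [189.5 212. ] [522.7 323.1  19. ]
wht [186, 188, 8, 8, 54] [189.6 191.4] [581.3 323.3  19. ]
wht [216, 223, 13, 11, 91] [221.7 228.1] [475.9 231.8  19. ]
wht [289, 238, 10, 7, 46] [292.7 240.8] [436.8  32.1  19. ]
wht [292, 246, 11, 10, 81] [297.3 251.1] [407.9  19.7  19. ]

yel [179, 235, 32, 8, 87] [194.4 237.6] [638.2 294.   19. ]
yel [188, 250, 6, 5, 9] [191.2 251.2] [582.2 316.   19. ]
wht [160, 235, 14, 9, 44] [165.8 238.4] [666.9 357.2  19. ]
wht [179, 235, 32, 8, 87] [194.4 237.6] [638.2 294.   19. ]
wht [171, 244, 47, 50, 953] [195.  271.6] [498.9 328.8  19. ]
wht [188, 250, 6, 5, 9] [191.2 251.2] [582.2 316.   19. ]
wht [231, 266, 16, 11, 107] [238.2 270.3] [458.9 242.2  19. ]
[ 523.0720303  -380.81470868   40.        ]
```

View pics/crop0.png

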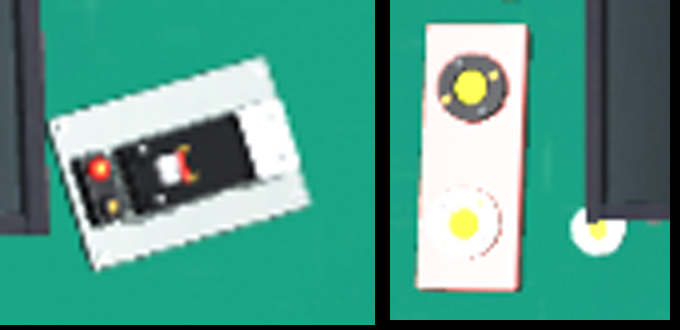

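>>> arm_command --delta_pos '[[0.1, 0.05, 0.12], [0.2, 0.1, 0.24], [0.3, 0.17, 0.36], [0.42, 0.25, 0.42], [0.55, 0.33, 0.44]]' --delta_rot '[[0, 0, 0], [0, 0, 0], [0, 0, 0], [0, 0, 0], [0, 0, 0]]' --claw '[0, 0, 0, 0, 0]'

```text
t: 0.52
eef_pos: [374.3, -496.0, 327.8]
tcp_rot: [3.137, -0.001, 0.386]
ft_force: [-0.1, -1.4, -0.1]
opening: 1.001
grip_force: 0.0
```

>>> arm_command --delta_pos '[[0.12, 0.08, 0], [0.24, 0.18, 0], [0.36, 0.28, 0], [0.4, 0.36, 0], [0.4, 0.36, 0]]' --delta_rot '[[0, 0, 0], [0, 0, 0], [0, 0, 0], [0, 0, 0], [0, 0, 0]]' --claw '[0, 0, 0, 0, 0]'

```text
t: 0.93
eef_pos: [475.5, -402.8, 324.3]
tcp_rot: [-3.14, -0.0, 0.391]
ft_force: [-0.4, 0.2, -0.2]
opening: 0.998
grip_force: 0.0
```

```bash
python3 - <<'E'
from h import *
c=calibration("wrist");i=read_camera("wrist");np.save("w1.npy",i);np.save("w1c.npy",c,allow_pickle=True)
s=state();print(s["t"],s["eef_pos"],s["tcp_rot"],s["ft_force"])
T=np.array(c["T"]);Rt=R.from_euler("xyz",s["tcp_rot"]).as_matrix()
print("cam in tool",(Rt.T@(T[:3,3]-s["eef_pos"])).round(1),(Rt.T@T[:3,:3]).round(3).tolist(),c["camera_matrix"][0][0],c["k1"])
print(proj(c,(525,-380,40)))
save(i,"w1")
E
```

```text
0.9833 [ 474.39632329 -404.55022135  324.41945796] [-3.14102188e+00  1.91425583e-04  3.90003567e-01] [-0.6100214  -0.79535528  0.33676812]
cam in tool [  82.1   -0.8 -170.8] [[0.001, -0.959, -0.282], [1.0, 0.001, -0.001], [0.001, -0.282, 0.959]] 347.8703679547446 -0.056163048875883324
(np.float64(317.6796424473778), np.float64(119.93927677566796))
```

View pics/w1.png

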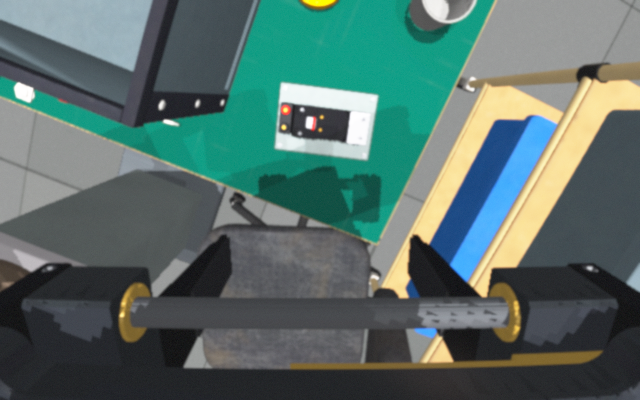

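>>> arm_command --delta_pos '[[0.02, 0.01, -0.12], [0.05, 0.03, -0.25], [0.08, 0.04, -0.4], [0.1, 0.05, -0.52], [0.1, 0.05, -0.52]]' --delta_rot '[[0, 0, 0], [0, 0, 0], [0, 0, 0], [0, 0, 0], [0, 0, 0]]' --claw '[0, 0, 0, 0, 0]'

```text
t: 1.4
eef_pos: [496.4, -392.8, 188.7]
tcp_rot: [-3.133, 0.004, 0.386]
ft_force: [-0.0, -0.7, -1.0]
opening: 1.001
grip_force: 0.0
```

```bash
python3 - <<'E'
from h import *
c=calibration("wrist");i=read_camera("wrist");np.save("w2.npy",i);np.save("w2c.npy",c,allow_pickle=True)
s=state();print(s["t"],s["eef_pos"],s["tcp_rot"],s["qvel"].round(3))
p=proj(c,(525,-380,40));print(p)
u0=int(min(max(p[0]-130,0),640-260));v0=int(min(max(p[1]-100,0),200));print(u0,v0)
save(cv2.resize(i[v0:v0+200,u0:u0+260],None,fx=3,fy=3,interpolation=cv2.INTER_CUBIC),"w2")
E
```

```text
1.45 [ 497.04265288 -393.78149165  192.15975606] [-3.13655821e+00  2.41267675e-03  3.86387564e-01] [-0.007 -0.061 -0.072 -0.     0.041 -0.003]
(np.float64(319.2708205355611), np.float64(153.43043769916412))
189 53
```

View pics/w2.png

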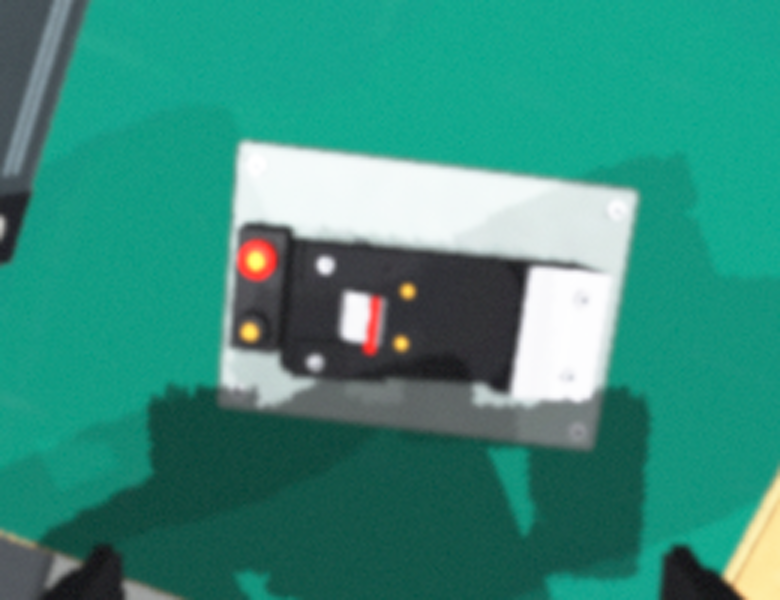

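The close view shows, in crop pixels, the terminal block at left (255,290), the catch with its red edge at (373,325), and the probes at (408,291) and (400,343). The lip plate's inner edge runs (527,267)-(511,390). So -x points right in this view.

```bash
cat > nest.py <<'E'
from h import *
from scipy.optimize import least_squares
S=np.sin(np.radians(15));C=np.cos(np.radians(15))
def seat2nest(p): x,y,z=p;return np.array([x*C-z*S,y,40+x*S+z*C])
def w(q,n): a=q[2];return np.array([q[0]+n[0]*np.cos(a)-n[1]*np.sin(a),q[1]+n[0]*np.sin(a)+n[1]*np.cos(a),n[2]])
E
python3 - <<'E'
from nest import *
c=np.load("w2c.npy",allow_pickle=True).item();i=np.load("w2.npy")
f=lambda a,b:(189+(a+.5)/3-.5,53+(b+.5)/3-.5)
# probes centroid
h=cv2.cvtColor(i,cv2.COLOR_RGB2HSV);m=cv2.inRange(h,(12,110,120),(35,255,255))
n,_,st,ce=cv2.connectedComponentsWithStats(m)
P=[ce[k] for k in range(1,n) if 3<st[k,4]<200 and 300<ce[k][0]<340 and 130<ce[k][1]<180]
print("probes",P)
P=sorted(P,key=lambda p:p[1])
zp=seat2nest((13,0,2.5))[2];a,b=[onz(c,*p,zp) for p in P[:2]];print(a,b,np.linalg.norm(a-b))
l1,l2=onz(c,*f(527,267),47.6),onz(c,*f(511,390),47.6);print("lip",l1,l2,(l1+l2)/2)
cor=[onz(c,*f(*p),9) for p in((241,141),(638,190),(592,450),(218,405))]
print("plate",np.round(cor,1).tolist())
cor=np.array(cor);v=(cor[0]-cor[1]+cor[3]-cor[2])/2;print("len",np.linalg.norm(v),"yaw",np.arctan2(v[1],v[0]),"wid",np.linalg.norm(cor[0]-cor[3]),cor.mean(0))
d=a-b; print("yaw probes",np.arctan2(d[1],d[0]), np.arctan2((l1-l2)[1],(l1-l2)[0]))
a0=np.arctan2(v[1],v[0]);u=np.array([np.cos(a0),np.sin(a0),0])
n13=seat2nest((13,0,2.5))[0];nl=seat2nest((-21,0,13.5))[0]
print("origin from probes",(a+b)/2-u*n13," from lip",(l1+l2)/2-u*nl)
ct=calibration("top")
for o in ((a+b)/2-u*n13,):
  q=[o[0],o[1],a0]
  for s in((27,0,19),(13,8,2.5),(13,-8,2.5),(-21,0,13.5)):
     p=w(q,seat2nest(s));print(s,np.round(p,1),np.round((np.array(proj(c,p))-(189,53))*3),np.round((np.array(proj(ct,p))-(405,175))*5))
  for s in((-66,45),(-66,-45),(66,45),(66,-45)): print(s,np.round((np.array(proj(ct,w(q,(*s,9))))-(405,175))*5))
E
```

```text
probes [array([324.5, 149.5]), array([322.29166667, 167.        ])]
[ 530.93740638 -382.72958808   45.77946215] [ 515.35594807 -386.96131254   45.77946215] 16.145876715925045
lip [ 551.10142477 -412.79426722   47.6       ] [ 514.95281944 -423.64145383   47.6       ] [ 533.02712211 -418.21786053   47.6       ]
plate [[550.7, -316.4, 9.0], [585.4, -442.3, 9.0], [498.9, -466.2, 9.0], [464.5, -339.1, 9.0]]
len 131.07425679154795 yaw 1.8373822855604658 wid 89.21085885922794 [ 524.85657896 -390.99831029    9.        ]
yaw probes 0.2651905874758379 0.2915229068838282
origin from probes [ 526.28423896 -396.33472895   45.77946215]  from lip [ 526.76292526 -395.27931492   47.6       ]
(27, 0, 19) [ 520.7 -375.9   65.3] [371. 324.] [180. 162.]
(13, 8, 2.5) [ 515.4 -387.    45.8] [400. 342.] [190. 173.]
(13, -8, 2.5) [ 530.9 -382.7   45.8] [406. 290.] [181. 145.]
(-21, 0, 13.5) [ 532.5 -419.3   47.6] [520. 331.] [247. 141.]
(-66, 45) [318. 199.]
(-66, -45) [270.  49.]
(66, 45) [100. 265.]
(66, -45) [ 53. 114.]
```

>>> arm_command --delta_pos '[[0, 0, 0.16], [0, 0, 0.32], [0, 0, 0.48], [-0.05, 0.1, 0.58], [-0.1, 0.25, 0.58]]' --delta_rot '[[0, 0, 0.07], [0, 0, 0.15], [0, 0, 0.23], [0, 0, 0.31], [0, 0, 0.39]]' --claw '[0, 0, 0, 0, 0]'

```text
t: 1.87
eef_pos: [473.5, -334.3, 347.2]
tcp_rot: [3.13, 0.002, 1.0]
ft_force: [1.4, 0.2, -0.4]
opening: 1.002
grip_force: 0.0
```

>>> arm_command --delta_pos '[[-0.05, 0.15, 0], [-0.1, 0.3, 0], [-0.12, 0.45, 0], [-0.12, 0.6, 0], [-0.12, 0.75, 0]]' --delta_rot '[[0, 0, 0.08], [0, 0, 0.16], [0, 0, 0.24], [0, 0, 0.32], [0, 0, 0.4]]' --claw '[0, 0, 0, 0, 0]'

```text
t: 2.28
eef_pos: [442.4, -143.2, 342.5]
tcp_rot: [3.138, 0.002, 1.626]
ft_force: [2.2, 0.1, 0.4]
opening: 1.003
grip_force: 0.0
```

>>> arm_command --delta_pos '[[0, 0.15, 0], [0, 0.3, 0], [0, 0.45, 0], [0, 0.6, 0], [0, 0.75, 0]]' --delta_rot '[[0, 0, 0.08], [0, 0, 0.16], [0, 0, 0.24], [0, 0, 0.32], [0, 0, 0.4]]' --claw '[0, 0, 0, 0, 0]'

```text
t: 2.7
eef_pos: [443.1, 44.6, 342.4]
tcp_rot: [3.139, 0.003, 2.252]
ft_force: [1.0, -0.7, -0.4]
opening: 1.002
grip_force: 0.0
```

>>> arm_command --delta_pos '[[0, 0.16, 0], [0, 0.32, 0], [0.05, 0.48, 0], [0.1, 0.64, 0], [0.15, 0.8, -0.02]]' --delta_rot '[[0, 0, 0.08], [0, 0, 0.16], [0, 0, 0.24], [0, 0, 0.32], [0, 0, 0.4]]' --claw '[0, 0, 0, 0, 0]'

```text
t: 3.12
eef_pos: [481.3, 244.2, 338.5]
tcp_rot: [3.139, 0.005, 2.877]
ft_force: [1.8, -1.5, -0.4]
opening: 0.997
grip_force: 0.0
```

>>> arm_command --delta_pos '[[0, 0.15, -0.05], [0.01, 0.3, -0.1], [0.02, 0.33, -0.25], [0.02, 0.33, -0.4], [0.02, 0.33, -0.52]]' --delta_rot '[[0, 0, 0], [0, 0, 0], [0, 0, 0], [0, 0, 0], [0, 0, 0]]' --claw '[0, 0, 0, 0, 0]'

```text
t: 3.53
eef_pos: [486.0, 325.4, 205.0]
tcp_rot: [3.14, 0.002, 2.873]
ft_force: [1.5, 0.2, 0.1]
opening: 1.0
grip_force: 0.0
```

>>> arm_command --delta_pos '[[0, 0, -0.1], [0, 0, -0.1], [0, 0, -0.1], [0, 0, -0.1], [0, 0, -0.1]]' --delta_rot '[[0, 0, 0], [0, 0, 0], [0, 0, 0], [0, 0, 0], [0, 0, 0]]' --claw '[0, 0, 0, 0, 0]'

```text
t: 3.95
eef_pos: [486.6, 325.4, 182.5]
tcp_rot: [3.139, 0.003, 2.871]
ft_force: [-0.1, 0.1, 1.0]
opening: 0.997
grip_force: 0.0
```

```bash
cat > look.py <<'E'
from h import *
import sys
n=sys.argv[1];c=calibration("wrist");i=read_camera("wrist");np.save(n+".npy",i);np.save(n+"c.npy",c,allow_pickle=True)
s=state();print(s["t"],s["eef_pos"].round(1),s["tcp_rot"].round(4),np.abs(s["qvel"]).max().round(3));save(i,n)
E
python3 look.py w3; python3 - <<'E'
from h import *
c=np.load("w3c.npy",allow_pickle=True).item();i=np.load("w3.npy")
m=cv2.inRange(cv2.cvtColor(i,cv2.COLOR_RGB2HSV),(22,120,120),(35,255,255))
n,_,st,ce=cv2.connectedComponentsWithStats(m)
for k in range(1,n):
    if st[k,4]>60: print(st[k],ce[k],onz(c,*ce[k],18.7),"diam",2*np.sqrt(st[k,4]/np.pi))
print(proj(c,(485,327,20)))
E
```

```text
4.0 [486.4 325.4 182.1] [3.1391e+00 2.7000e-03 2.8714e+00] 0.011
[311 170  22  21 336] [321.55059524 179.86607143] [485.54926015 328.63087306  18.7       ] diam 20.683531783305643
[228 190  13  13 136] [234.04411765 195.80147059] [477.80549036 239.88165854  18.7       ] diam 13.159049284959082
[330 257  23  21 390] [341.17435897 266.74358974] [582.64511257 323.64071179  18.7       ] diam 22.283703068536735
[ 284  330   91   35 1460] [322.33219178 342.93287671] [671.72769899 278.41150393  18.7       ] diam 43.115307436145436
(np.float64(319.8136607125481), np.float64(180.07547065813196))
```

View pics/w3.png

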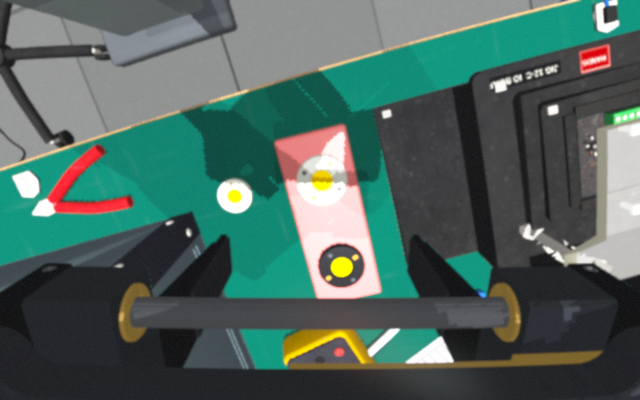

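The wrist view shows the large white module at (321,180), the black one at (341,267), and the small look-alike at (235,196). The target is at about (485.5, 328.6).

>>> arm_command --delta_pos '[[-0.004, 0.013, -0.12], [-0.004, 0.013, -0.26], [-0.004, 0.013, -0.4], [-0.004, 0.013, -0.5], [-0.004, 0.013, -0.5]]' --delta_rot '[[0, 0, 0], [0, 0, 0], [0, 0, 0], [0, 0, 0], [0, 0, 0]]' --claw '[0, 0, 0, 0, 0]'

```text
t: 4.42
eef_pos: [483.2, 327.7, 51.7]
tcp_rot: [-3.138, -0.004, 2.872]
ft_force: [-0.3, 0.1, -0.8]
opening: 1.004
grip_force: 0.0
```

```bash
python3 look.py w4; python3 - <<'E'
from h import *
c=np.load("w4c.npy",allow_pickle=True).item();i=np.load("w4.npy")
m=cv2.inRange(cv2.cvtColor(i,cv2.COLOR_RGB2HSV),(22,120,120),(35,255,255))
n,_,st,ce=cv2.connectedComponentsWithStats(m)
for k in range(1,n):
    if st[k,4]>60: print(st[k],ce[k],onz(c,*ce[k],18.7))
E
```

```text
4.4667 [484.2 328.2  54.1] [-3.1399e+00 -1.8000e-03  2.8718e+00] 0.055
[305 219  34  32 834] [321.56115108 234.19064748] [485.80634003 328.37726022  18.7       ]
[180 243  22  22 321] [189.70404984 252.73831776] [475.77551276 242.81734451  18.7       ]
[335 344  33  22 590] [351.08813559 355.23220339] [580.60668119 324.14607438  18.7       ]
```

>>> arm_command --delta_pos '[[0.005, 0, -0.08], [0.005, 0, -0.14], [0.005, 0, -0.165], [0.005, 0, -0.172], [0.005, 0, -0.172]]' --delta_rot '[[0, 0, 0], [0, 0, 0], [0, 0, 0], [0, 0, 0], [0, 0, 0]]' --claw '[0, 0, 0, 0, 0]'

```text
t: 4.88
eef_pos: [486.4, 328.8, 13.2]
tcp_rot: [3.14, 0.001, 2.872]
ft_force: [-0.1, -0.3, 0.5]
opening: 1.002
grip_force: 0.0
```

>>> arm_command --delta_pos '[[0, 0, 0], [0, 0, 0], [0, 0, 0], [0, 0, 0], [0, 0, 0]]' --delta_rot '[[0, 0, 0], [0, 0, 0], [0, 0, 0], [0, 0, 0], [0, 0, 0]]' --claw '[0.35, 0.35, 0.35, 0.35, 0.35]'

```text
t: 5.3
eef_pos: [485.8, 328.4, 12.3]
tcp_rot: [3.142, 0.0, 2.872]
ft_force: [-0.3, -1.6, 5.1]
opening: 0.707
grip_force: 2.8
```

>>> arm_command --delta_pos '[[0, 0, 0.006], [0, 0, 0.006], [0, 0, 0.006], [0, 0, 0.006], [0, 0, 0.006]]' --delta_rot '[[0, 0, 0], [0, 0, 0], [0, 0, 0], [0, 0, 0], [0, 0, 0]]' --claw '[0.4, 0.6, 1, 1, 1]'

```text
t: 5.72
eef_pos: [485.8, 328.5, 13.4]
tcp_rot: [3.141, 0.0, 2.872]
ft_force: [-0.3, -0.2, 1.6]
opening: 0.515
grip_force: 30.0
```

>>> arm_command --delta_pos '[[0, 0, 0], [0, 0, 0], [0, 0, 0], [0, 0, 0], [0, 0, 0]]' --delta_rot '[[0, 0, 0], [0, 0, 0], [0, 0, 0], [0, 0, 0], [0, 0, 0]]' --claw '[1, 1, 1, 1, 1]'

```text
t: 6.13
eef_pos: [485.8, 328.5, 13.4]
tcp_rot: [3.141, 0.0, 2.872]
ft_force: [0.1, 0.7, 4.4]
opening: 0.511
grip_force: 30.0
```

>>> arm_command --delta_pos '[[0, 0, 0.04], [0, 0, 0.1], [0, 0, 0.24], [0, 0, 0.4], [0, 0, 0.56]]' --delta_rot '[[0, 0, 0], [0, 0, 0], [0, 0, 0], [0, 0, 0], [0, 0, 0]]' --claw '[1, 1, 1, 1, 1]'

```text
t: 6.55
eef_pos: [485.1, 328.1, 154.8]
tcp_rot: [-3.14, -0.001, 2.872]
ft_force: [0.2, -0.6, 0.2]
opening: 0.513
grip_force: 30.0
```

>>> arm_command --delta_pos '[[0, 0, 0.16], [-0.02, 0, 0.32], [-0.05, 0, 0.48], [-0.1, 0, 0.64], [-0.14, -0.1, 0.74]]' --delta_rot '[[0, 0, 0], [0, 0, 0], [0, 0, 0], [0, 0, 0], [0, 0, 0]]' --claw '[1, 1, 1, 1, 1]'

```text
t: 6.97
eef_pos: [450.2, 305.3, 342.4]
tcp_rot: [3.138, 0.003, 2.874]
ft_force: [-0.3, -0.0, -0.7]
opening: 0.515
grip_force: 30.0
```

```bash
python3 look.py w5; python3 - <<'E'
from h import *
c=np.load("w5c.npy",allow_pickle=True).item();i=np.load("w5.npy")
T=np.array(c["T"])
m=cv2.inRange(cv2.cvtColor(i,cv2.COLOR_RGB2HSV),(22,120,120),(35,255,255))
n,_,st,ce=cv2.connectedComponentsWithStats(m)
s=state();Rt=R.from_euler("xyz",s["tcp_rot"]).as_matrix()
for k in range(1,n):
    if st[k,4]>60:
        p=onz(c,*ce[k],s["eef_pos"][2]+5.3);print(st[k],ce[k],Rt.T@(p-s["eef_pos"]))
print(s["opening"],s["grip_force"],s["ft_force"])
save(i[150:400,160:480],"w5")
E
```

```text
7.0167 [449.4 301.3 346.3] [3.1368 0.0065 2.8734] 0.11
[ 299  239   41   38 1209] [319.1497105  257.53680728] [ 2.02631539  3.98155314 -5.29441006]
[355 282  14  16 109] [361.66055046 290.47706422] [-17.16144257  26.40543842  -5.06255947]
0.515167354187492 29.999709762632847 [ 1.531762   -0.57526426  4.50643104]
```

View pics/w5.png

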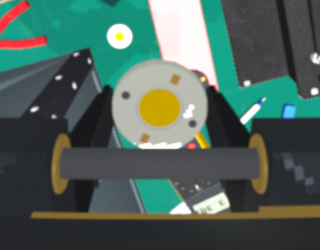

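The module is held level between the fingers, with its emitter at (319,257) in the full image. Next I carry it over the tote to the nest.

>>> arm_command --delta_pos '[[0, -0.15, 0], [0, -0.3, 0], [0, -0.46, 0], [0, -0.62, 0], [0, -0.78, 0]]' --delta_rot '[[0, 0, -0.06], [0, 0, -0.13], [0, 0, -0.2], [0, 0, -0.27], [0, 0, -0.34]]' --claw '[1, 1, 1, 1, 1]'

```text
t: 7.43
eef_pos: [449.8, 106.7, 338.4]
tcp_rot: [-3.141, -0.0, 2.333]
ft_force: [1.2, -0.2, -0.7]
opening: 0.514
grip_force: 30.0
```

>>> arm_command --delta_pos '[[0, -0.16, 0], [0, -0.32, 0], [0, -0.48, 0], [0, -0.64, 0], [0, -0.8, 0]]' --delta_rot '[[0, 0, -0.06], [0, 0, -0.13], [0, 0, -0.2], [0, 0, -0.26], [0, 0, -0.319]]' --claw '[1, 1, 1, 1, 1]'

```text
t: 7.85
eef_pos: [449.8, -93.4, 338.5]
tcp_rot: [3.142, 0.0, 1.832]
ft_force: [-0.6, -0.1, -1.3]
opening: 0.517
grip_force: 30.0
```

>>> arm_command --delta_pos '[[0.06, -0.15, 0], [0.12, -0.3, 0], [0.18, -0.45, 0], [0.24, -0.6, 0], [0.3, -0.75, 0]]' --delta_rot '[[0, 0, 0], [0, 0, 0], [0, 0, 0], [0, 0, 0], [0, 0, 0]]' --claw '[1, 1, 1, 1, 1]'

```text
t: 8.27
eef_pos: [525.6, -281.0, 338.3]
tcp_rot: [-3.141, -0.0, 1.836]
ft_force: [0.2, 1.2, -0.4]
opening: 0.514
grip_force: 30.0
```

>>> arm_command --delta_pos '[[0.03, -0.15, 0], [0.06, -0.3, 0], [0.08, -0.45, -0.1], [0.08, -0.6, -0.2], [0.08, -0.69, -0.3]]' --delta_rot '[[0, 0, 0], [0, 0, 0], [0, 0, 0], [0, 0, 0], [0, 0, 0]]' --claw '[1, 1, 1, 1, 1]'

```text
t: 8.68
eef_pos: [545.4, -454.0, 263.0]
tcp_rot: [3.141, 0.001, 1.836]
ft_force: [0.6, 0.0, -1.1]
opening: 0.513
grip_force: 30.0
```

>>> arm_command --delta_pos '[[0, 0, -0.15], [0, 0, -0.3], [0, 0, -0.42], [0, 0, -0.44], [0, 0, -0.44]]' --delta_rot '[[0, 0, 0], [0, 0, 0], [0, 0, 0], [0, 0, 0], [0, 0, 0]]' --claw '[1, 1, 1, 1, 1]'

```text
t: 9.1
eef_pos: [545.1, -451.0, 151.7]
tcp_rot: [-3.14, -0.004, 1.836]
ft_force: [0.3, -0.8, -0.8]
opening: 0.518
grip_force: 30.0
```

>>> arm_command --delta_pos '[[0, 0, 0], [0, 0, 0], [0, 0, 0], [0, 0, 0], [0, 0, 0]]' --delta_rot '[[0, 0, 0], [0, 0, 0], [0, 0, 0], [0, 0, 0], [0, 0, 0]]' --claw '[1, 1, 1, 1, 1]'

```text
t: 9.52
eef_pos: [546.0, -451.7, 154.5]
tcp_rot: [3.141, 0.001, 1.837]
ft_force: [1.0, 0.5, -0.9]
opening: 0.516
grip_force: 30.0
```

```bash
python3 look.py w6; python3 - <<'E'
from h import *
c=np.load("w6c.npy",allow_pickle=True).item();i=np.load("w6.npy")
s=state();Rt=R.from_euler("xyz",s["tcp_rot"]).as_matrix()
m=cv2.inRange(cv2.cvtColor(i,cv2.COLOR_RGB2HSV),(12,110,100),(35,255,255))
n,_,st,ce=cv2.connectedComponentsWithStats(m)
for k in range(1,n):
    if st[k,4]>4 and st[k,1]<300: print(st[k],ce[k].round(1))
    if st[k,4]>800: p=onz(c,*ce[k],s["eef_pos"][2]+5.3);print(Rt.T@(p-s["eef_pos"]))
save(cv2.resize(i[80:290,200:440],None,fx=2.8,fy=2.8,interpolation=cv2.INTER_CUBIC),"w6")
E
```

```text
9.5667 [ 545.9 -451.6  154.2] [3.1409e+00 1.0000e-03 1.8367e+00] 0.007
[ 471   40   87   83 4055] [512.7  81.2]
[88.52042079 89.84094192 -5.33109037]
[295  44   7   8  45] [298.   47.7]
[323  44   8   8  51] [326.7  47.7]
[300 108   6   7  34] [302.4 111.2]
[320 108   6   7  34] [322.7 111. ]
[331 225   9   9  50] [334.9 228.8]
[ 86 235   3  20  24] [ 87.2 244. ]
[ 299  239   41   38 1225] [319.2 257.5]
[-3.59105675e-03  4.91583939e-01 -5.29967310e+00]
[239 252  13  18  36] [245.3 260.2]
[211 284  19  60 573] [218.5 313.9]
[301 284   8   8  43] [304.5 287.8]
[409 284  19  60 583] [420.  313.6]
[-68.55862292  39.81690124  -5.20311631]
```

View pics/w6.png

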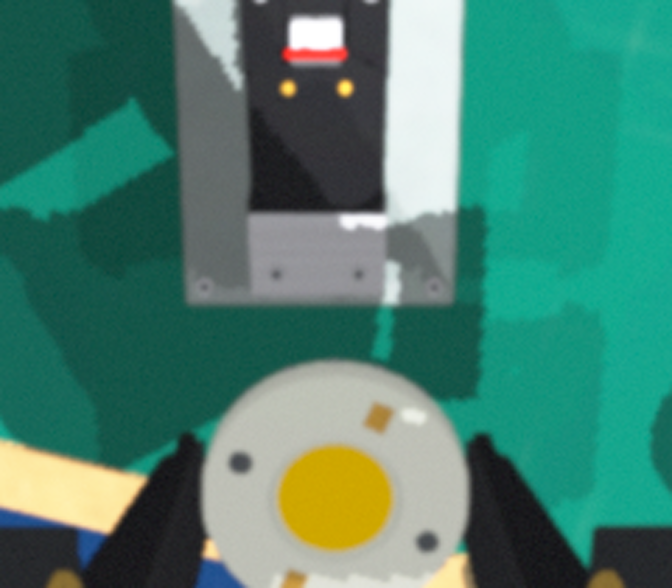

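The held module's emitter is at (319,257). The nest is clear above it: probes at (302,111) and (323,111), lip inner edge at v≈156, nest axis near vertical in the image.

```bash
cat >> nest.py <<'E'
def seat2world(q,p): return w(q,seat2nest(p))
def tool_target(q,th,cx,cz,m=(0.0,0.0,1.4)):
    "TCP position and R for disc origin at seat (cx,0,cz), tip th deg; m = disc origin in tool frame"
    a=q[2];Rn=R.from_euler("z",a).as_matrix()
    t=np.radians(15+th)
    d=np.array([np.cos(t),0,np.sin(t)]);n=np.array([-np.sin(t),0,np.cos(t)])
    Rt=Rn@np.stack([d,np.cross(-n,d),-n],1)   # tool x=d, z=-n
    o=seat2world(q,(cx,0,cz));return o-Rt@np.array(m),Rt
E
python3 - <<'E'
from nest import *
c=np.load("w6c.npy",allow_pickle=True).item()
a,b=[onz(c,*p,seat2nest((13,0,2.5))[2]) for p in((302.4,111.2),(322.7,111.0))]
zl=seat2nest((-21,0,13.5))[2]
l1,l2=[onz(c,200+x/2.8-.3,80+212/2.8-.3,zl) for x in(249,386)]
k=[onz(c,200+x/2.8-.3,80+305/2.8-.3,9) for x in(187,453)]
for n,p,r in(("probes",a,b),("lip",l1,l2),("plate",k[0],k[1])):
    d=r-p; d=d if d[0]>0 else -d; print(n,np.linalg.norm(d),"yaw",np.arctan2(d[1],d[0])+np.pi/2)
y0=1.837;u=np.array([np.cos(y0),np.sin(y0),0])
print("orig probes",(a+b)/2-u*seat2nest((13,0,2.5))[0],"lip",(l1+l2)/2-u*seat2nest((-21,0,13.5))[0],"plate y mid",(k[0]+k[1])/2+66*u)
E
```

```text
probes 15.858069998858518 yaw 1.8458564962406436
lip 39.255935853670664 yaw 1.8363990121671303
plate 89.23973483939257 yaw 1.8364948650140316
orig probes [ 526.11408557 -396.45402977   45.77946215] lip [ 526.09078487 -395.28506658   47.60479871] plate y mid [ 524.86591118 -390.6981964     9.        ]
```

```bash
cat > plan.py <<'E'
from nest import *
Q=(525.7,-396.3,1.8368)
def disc(th,xt=-25.3,z0=0.6):
    t=np.radians(th);return xt+8*np.sin(t)+25*np.cos(t),z0+25*np.sin(t)
def show(name,th,cx,cz,m=(0,0,1.4),q=Q):
    s=state();p,Rt=tool_target(q,th,cx,cz,m)
    Rc=R.from_euler("xyz",s["tcp_rot"]).as_matrix()
    rv=R.from_matrix(Rt@Rc.T).as_rotvec()
    print(name,"tcp",p.round(1),"dpos",((p-s["eef_pos"])/250).round(3),"drot",(rv/(np.pi/2)).round(4))
def seatpos(m=(0,0,1.4),q=Q):
    "where the disc is now, from the arm pose"
    s=state();Rt=R.from_euler("xyz",s["tcp_rot"]).as_matrix()
    o=s["eef_pos"]+Rt@np.array(m);Rn=R.from_euler("z",q[2]).as_matrix()
    n=Rn.T@(o-np.array([q[0],q[1],40]));d=Rn.T@Rt[:,0]
    x=n[0]*C+n[2]*S;z=-n[0]*S+n[2]*C
    print("disc seat x,y,z",round(x,2),round(n[1],2),round(z,2),"tip",round(np.degrees(np.arctan2(d[2],d[0]))-15,2),"ft",s["ft_force"].round(1),"open",s["opening"].round(3),"t",s["t"])
E
python3 - <<'E'
from plan import *
cx,cz=disc(26);d=np.array([np.cos(np.radians(26)),np.sin(np.radians(26))])
seatpos()
show("hover",26,cx+28*d[0]-20,cz+28*d[1]+60)
show("entry",26,cx+28*d[0],cz+28*d[1])
show("ins",26,cx,cz)
E
```

```text
Traceback (most recent call last):
  File "plan.py", line 16, in seatpos
    print("disc seat x,y,z",round(x,2),round(n[1],2),round(z,2),"tip",round(np.degrees(np.arctan2(d[2],d[0]))-15,2),"ft",s["ft_force"].round(1),"open",s["opening"].round(3),"t",s["t"])
                                                                                                                                                       ^^^^^^^^^^^^^^^^^^
AttributeError: 'float' object has no attribute 'round'
```

```bash
sed -i 's/s\["opening"\].round(3)/round(s["opening"],3)/' plan.py; cat > go.py <<'E'
from plan import *
cx,cz=disc(26);d=np.array([np.cos(np.radians(26)),np.sin(np.radians(26))])
seatpos()
show("hover",26,cx+28*d[0]-20,cz+28*d[1]+60)
show("entry",26,cx+28*d[0],cz+28*d[1])
show("ins",26,cx,cz)
E
python3 go.py
```

```text
disc seat x,y,z -27.5 -4.95 124.13 tip -15.06 ft [ 0.4  0.2 -0.2] open 0.515 t 9.5667
hover tcp [ 530.2 -412.7  123.5] dpos [-0.063  0.156 -0.123] drot [4.401e-01 1.203e-01 2.000e-04]
entry tcp [ 521.  -379.1   70.8] dpos [-0.1    0.29  -0.334] drot [4.401e-01 1.203e-01 2.000e-04]
ins tcp [ 526.6 -399.4   52.4] dpos [-0.077  0.209 -0.407] drot [4.401e-01 1.203e-01 2.000e-04]
```

>>> arm_command --delta_pos '[[-0.01, 0.03, 0], [-0.02, 0.06, 0], [-0.03, 0.09, -0.02], [-0.04, 0.12, -0.05], [-0.06, 0.15, -0.08]]' --delta_rot '[[0.073, 0.02, 0], [0.146, 0.04, 0], [0.219, 0.06, 0], [0.292, 0.08, 0], [0.365, 0.1, 0]]' --claw '[1, 1, 1, 1, 1]'

```text
t: 9.98
eef_pos: [531.2, -414.2, 134.4]
tcp_rot: [3.14, -0.598, 1.838]
ft_force: [0.8, 0.5, -2.3]
opening: 0.519
grip_force: 30.0
```

>>> arm_command --delta_pos '[[0, 0, -0.02], [0, 0, -0.04], [0, 0, -0.04], [0, 0, -0.04], [0, 0, -0.04]]' --delta_rot '[[0.075, 0.0205, 0], [0.075, 0.0205, 0], [0.075, 0.0205, 0], [0.075, 0.0205, 0], [0.075, 0.0205, 0]]' --claw '[1, 1, 1, 1, 1]'

```text
t: 10.4
eef_pos: [531.3, -413.9, 124.8]
tcp_rot: [3.142, -0.712, 1.838]
ft_force: [-0.2, 0.9, -0.3]
opening: 0.516
grip_force: 30.0
```

```bash
python3 go.py
```

```text
disc seat x,y,z 4.77 -0.75 85.43 tip 25.79 ft [-0.2  0.9 -0.3] open 0.516 t 10.4
hover tcp [ 530.2 -412.7  123.5] dpos [-0.004  0.005 -0.005] drot [ 0.0022  0.0006 -0.0005]
entry tcp [ 521.  -379.1   70.8] dpos [-0.041  0.139 -0.216] drot [ 0.0022  0.0006 -0.0005]
ins tcp [ 526.6 -399.4   52.4] dpos [-0.019  0.058 -0.29 ] drot [ 0.0022  0.0006 -0.0005]
```

>>> arm_command --delta_pos '[[-0.02, 0.07, -0.03], [-0.041, 0.12, -0.09], [-0.041, 0.139, -0.15], [-0.041, 0.139, -0.2], [-0.041, 0.139, -0.212]]' --delta_rot '[[0.002, 0.0006, 0], [0.002, 0.0006, 0], [0.002, 0.0006, 0], [0.002, 0.0006, 0], [0.002, 0.0006, 0]]' --claw '[1, 1, 1, 1, 1]'

```text
t: 10.82
eef_pos: [520.6, -378.8, 69.9]
tcp_rot: [-3.14, -0.719, 1.837]
ft_force: [0.4, 0.3, -1.7]
opening: 0.515
grip_force: 30.0
```

>>> arm_command --delta_pos '[[0, 0, 0], [0, 0, 0], [0, 0, 0], [0, 0, 0], [0, 0, 0]]' --delta_rot '[[0, 0, 0], [0, 0, 0], [0, 0, 0], [0, 0, 0], [0, 0, 0]]' --claw '[1, 1, 1, 1, 1]'

```text
t: 11.23
eef_pos: [520.6, -379.6, 70.8]
tcp_rot: [-3.141, -0.719, 1.836]
ft_force: [0.7, -0.0, -1.0]
opening: 0.514
grip_force: 30.0
```

```bash
python3 go.py; python3 - <<'E'
from h import *
i=read_camera("scene");c=calibration("scene");t=read_camera("top")
p=proj(c,(525,-396,50));print(p)
a=read_camera("wrist")
o=np.zeros((400,800,3),np.uint8);o[:, :480]=a[0:400,80:560]
k=cv2.resize(t[170:250,400:464],None,fx=5,fy=5,interpolation=cv2.INTER_CUBIC);o[:,480:]=k
save(o,"w7")
E
```

```text
disc seat x,y,z 25.41 0.54 23.95 tip 26.19 ft [ 0.7 -0.  -1. ] open 0.514 t 11.2333
hover tcp [ 530.2 -412.7  123.5] dpos [ 0.038 -0.132  0.211] drot [-0.002  -0.0009  0.0001]
entry tcp [ 521.  -379.1   70.8] dpos [ 0.002  0.002 -0.   ] drot [-0.002  -0.0009  0.0001]
ins tcp [ 526.6 -399.4   52.4] dpos [ 0.024 -0.079 -0.073] drot [-0.002  -0.0009  0.0001]
(np.float64(435.41572310966905), np.float64(190.0716237704575))
```

View pics/w7.png

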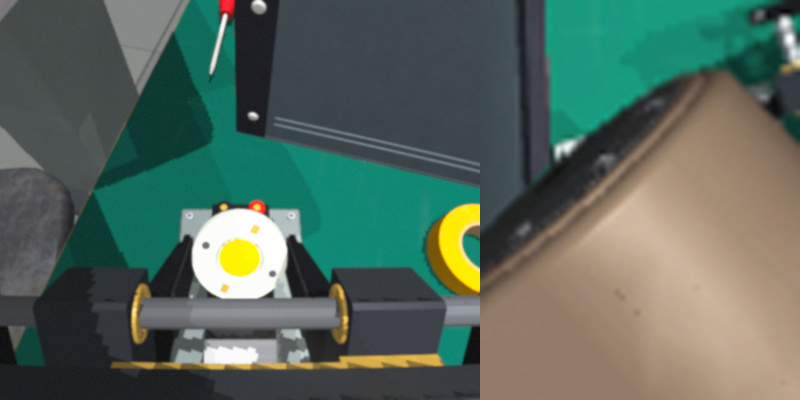

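The wrist view shows the module at (320,257), still squarely held and centred over the bar. The arm blocks the top view. Sliding in.

>>> arm_command --delta_pos '[[0.005, -0.015, -0.014], [0.009, -0.03, -0.028], [0.014, -0.045, -0.042], [0.018, -0.058, -0.054], [0.02, -0.066, -0.061]]' --delta_rot '[[-0.001, 0, 0], [-0.001, 0, 0], [-0.001, 0, 0], [-0.001, 0, 0], [-0.001, 0, 0]]' --claw '[1, 1, 1, 1, 1]'

```text
t: 11.8
eef_pos: [525.5, -396.3, 54.2]
tcp_rot: [-3.139, -0.719, 1.835]
ft_force: [0.1, -0.3, -1.0]
opening: 0.517
grip_force: 30.0
```

>>> arm_command --delta_pos '[[0.001, -0.003, -0.003], [0.002, -0.006, -0.006], [0.003, -0.009, -0.009], [0.004, -0.012, -0.011], [0.004, -0.012, -0.011]]' --delta_rot '[[0, 0, 0], [0, 0, 0], [0, 0, 0], [0, 0, 0], [0, 0, 0]]' --claw '[1, 1, 1, 1, 1]'

```text
t: 12.22
eef_pos: [526.5, -398.9, 52.3]
tcp_rot: [-3.14, -0.718, 1.836]
ft_force: [-0.7, 0.4, -1.2]
opening: 0.516
grip_force: 30.0
```

```bash
python3 go.py
```

```text
disc seat x,y,z 1.2 -0.11 11.32 tip 26.15 ft [-0.7  0.4 -1.2] open 0.516 t 12.2167
hover tcp [ 530.2 -412.7  123.5] dpos [ 0.015 -0.055  0.285] drot [-0.0014 -0.0013 -0.0001]
entry tcp [ 521.  -379.1   70.8] dpos [-0.022  0.079  0.074] drot [-0.0014 -0.0013 -0.0001]
ins tcp [ 526.6 -399.4   52.4] dpos [ 0.    -0.002  0.   ] drot [-0.0014 -0.0013 -0.0001]
```

>>> arm_command --delta_pos '[[0.0005, -0.0015, -0.0005], [0.001, -0.003, -0.001], [0.001, -0.0045, -0.0012], [0.0015, -0.006, -0.0016], [0.0015, -0.006, -0.0016]]' --delta_rot '[[-0.001, -0.001, 0], [-0.001, -0.001, 0], [-0.001, -0.001, 0], [-0.001, -0.001, 0], [-0.001, -0.001, 0]]' --claw '[1, 1, 1, 1, 1]'

```text
t: 12.63
eef_pos: [526.9, -400.3, 51.9]
tcp_rot: [-3.141, -0.716, 1.837]
ft_force: [0.3, -0.2, -1.2]
opening: 0.511
grip_force: 30.0
```

```bash
python3 go.py; python3 look.py w8 ; python3 - <<'E'
import cv2;i=cv2.imread("pics/w8.png");cv2.imwrite("pics/w8.png",cv2.resize(i[150:400,190:450],None,fx=2.3,fy=2.3,interpolation=cv2.INTER_CUBIC))
E
```

```text
disc seat x,y,z -0.39 -0.07 11.29 tip 26.05 ft [ 0.3 -0.2 -1.2] open 0.511 t 12.6333
hover tcp [ 530.2 -412.7  123.5] dpos [ 0.013 -0.049  0.287] drot [-0.0005 -0.0003 -0.0001]
entry tcp [ 521.  -379.1   70.8] dpos [-0.023  0.085  0.076] drot [-0.0005 -0.0003 -0.0001]
ins tcp [ 526.6 -399.4   52.4] dpos [-0.001  0.004  0.002] drot [-0.0005 -0.0003 -0.0001]
12.6833 [ 526.9 -400.3   51.9] [-3.1412 -0.7164  1.8366] 0.003
```

View pics/w8.png

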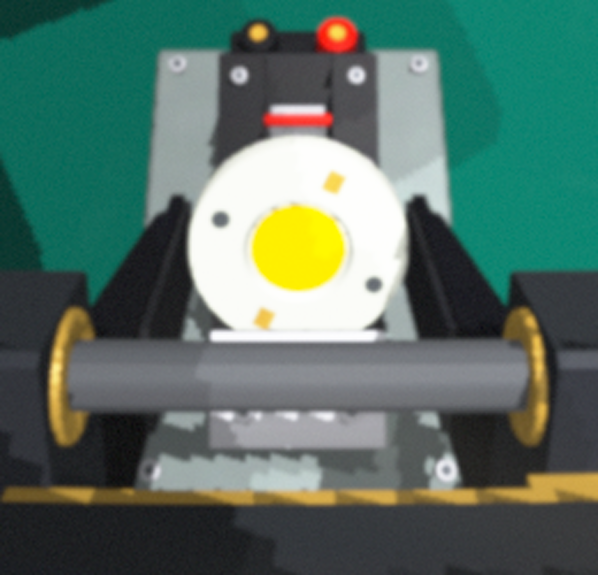

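The view shows the disc's low edge passing under the lip, whose edge runs (210..380, 333). The rim's upper edge at (298,137) lies just inside the red catch bead at (298,119).

```bash
python3 - <<'E'
from plan import *
c=np.load("w8c.npy",allow_pickle=True).item()
g=lambda p:((np.array(proj(c,seat2world(Q,p)))-(190,150))*2.3).round(0)
for p in((-21,-20,13.5),(-21,20,13.5),(-21,0,10.5),(27,0,19),(27,6.5,19),(27,-6.5,19)):print(p,g(p))
t=np.radians(26.05);d=np.array([np.cos(t),0,np.sin(t)]);n=np.array([-np.sin(t),0,np.cos(t)]);o=np.array([-.39,-.07,11.29])
print("rear top rim",g(o+25*d+8*n),"emit",g(o+6.7*n))
for th in(18,10,4,0): print(th,disc(th,-25.3,.3)); show(str(th),th,*disc(th,-25.3,.3))
E
```

```text
(-21, -20, 13.5) [382. 328.]
(-21, 20, 13.5) [208. 328.]
(-21, 0, 10.5) [295. 327.]
(27, 0, 19) [295. 118.]
(27, 6.5, 19) [267. 118.]
(27, -6.5, 19) [323. 118.]
rear top rim [295. 148.] emit [295. 251.]
18 (np.float64(0.9485488623784164), np.float64(8.025424859373684))
18 tcp [ 526.2 -398.2   49.2] dpos [-0.003  0.009 -0.011] drot [-0.0862 -0.0237 -0.    ]
10 (np.float64(0.7093792466406441), np.float64(4.641204441673258))
10 tcp [ 526.  -397.4   45.9] dpos [-0.003  0.012 -0.024] drot [-0.172  -0.0471 -0.    ]
4 (np.float64(0.1971530464486051), np.float64(2.0439118436031323))
4 tcp [ 525.9 -397.1   43.3] dpos [-0.004  0.013 -0.034] drot [-0.2363 -0.0646 -0.    ]
0 (np.float64(-0.3000000000000007), np.float64(0.3))
0 tcp [ 525.9 -397.    41.6] dpos [-0.004  0.013 -0.041] drot [-0.2792 -0.0763 -0.    ]
```

>>> arm_command --delta_pos '[[-0.0006, 0.002, -0.003], [-0.0012, 0.004, -0.006], [-0.0018, 0.0055, -0.009], [-0.0025, 0.007, -0.0115], [-0.0025, 0.007, -0.0115]]' --delta_rot '[[-0.022, -0.006, 0], [-0.043, -0.012, 0], [-0.065, -0.018, 0], [-0.086, -0.0237, 0], [-0.086, -0.0237, 0]]' --claw '[1, 1, 1, 1, 1]'

```text
t: 13.1
eef_pos: [526.4, -398.1, 49.8]
tcp_rot: [3.141, -0.574, 1.838]
ft_force: [0.0, -0.1, -1.1]
opening: 0.516
grip_force: 30.0
```

```bash
cat > lay.py <<'E'
from plan import *
seatpos()
for th in(14,10,7,4,2,0,-1): show(str(th),th,*disc(th,-25.8,.3))
E
python3 lay.py
```

```text
disc seat x,y,z 1.06 -0.22 8.6 tip 17.9 ft [ 0.  -0.1 -1.1] open 0.516 t 13.1
14 tcp [ 526.2 -398.2   47.5] dpos [-0.001 -0.    -0.009] drot [-0.0419 -0.0111 -0.0005]
10 tcp [ 526.1 -397.8   45.8] dpos [-0.001  0.001 -0.016] drot [-0.0847 -0.0228 -0.0005]
7 tcp [ 526.1 -397.7   44.5] dpos [-0.001  0.002 -0.021] drot [-0.1169 -0.0316 -0.0005]
4 tcp [ 526.  -397.5   43.2] dpos [-0.002  0.002 -0.026] drot [-0.1491 -0.0404 -0.0005]
2 tcp [ 526.  -397.5   42.3] dpos [-0.002  0.003 -0.03 ] drot [-0.1705 -0.0462 -0.0005]
0 tcp [ 526.  -397.5   41.4] dpos [-0.002  0.003 -0.033] drot [-0.1919 -0.0521 -0.0005]
-1 tcp [ 526.  -397.5   41. ] dpos [-0.002  0.003 -0.035] drot [-0.2026 -0.055  -0.0005]
```

>>> arm_command --delta_pos '[[-0.0005, 0, -0.0045], [-0.001, 0, -0.009], [-0.001, 0.0005, -0.0125], [-0.001, 0.001, -0.016], [-0.001, 0.001, -0.016]]' --delta_rot '[[-0.021, -0.0055, 0], [-0.042, -0.011, 0], [-0.063, -0.017, 0], [-0.0847, -0.0228, 0], [-0.0847, -0.0228, 0]]' --claw '[1, 1, 1, 1, 1]'

```text
t: 13.52
eef_pos: [526.2, -398.3, 45.8]
tcp_rot: [3.141, -0.437, 1.837]
ft_force: [0.1, -1.2, -2.0]
opening: 0.513
grip_force: 30.0
```

```bash
python3 lay.py
```

```text
disc seat x,y,z -0.27 0.02 4.8 tip 10.02 ft [ 0.1 -1.2 -2. ] open 0.513 t 13.5167
14 tcp [ 526.2 -398.2   47.5] dpos [-0.     0.001  0.007] drot [ 0.0427  0.0117 -0.0002]
10 tcp [ 526.1 -397.8   45.8] dpos [-0.     0.002 -0.   ] drot [-0.0002  0.     -0.0002]
7 tcp [ 526.1 -397.7   44.5] dpos [-0.001  0.003 -0.005] drot [-0.0324 -0.0087 -0.0003]
4 tcp [ 526.  -397.5   43.2] dpos [-0.001  0.003 -0.01 ] drot [-0.0645 -0.0175 -0.0003]
2 tcp [ 526.  -397.5   42.3] dpos [-0.001  0.003 -0.014] drot [-0.086  -0.0234 -0.0003]
0 tcp [ 526.  -397.5   41.4] dpos [-0.001  0.003 -0.018] drot [-0.1074 -0.0292 -0.0003]
-1 tcp [ 526.  -397.5   41. ] dpos [-0.001  0.003 -0.019] drot [-0.1181 -0.0321 -0.0003]
```

>>> arm_command --delta_pos '[[0, 0, -0.003], [0, 0, -0.005], [0, 0.001, -0.008], [0, 0.001, -0.0105], [0, 0.001, -0.0105]]' --delta_rot '[[-0.016, -0.0044, 0], [-0.032, -0.0087, 0], [-0.048, -0.013, 0], [-0.0645, -0.0175, 0], [-0.0645, -0.0175, 0]]' --claw '[1, 1, 1, 1, 1]'

```text
t: 13.93
eef_pos: [526.1, -398.0, 42.5]
tcp_rot: [-3.141, -0.334, 1.837]
ft_force: [-0.3, -2.1, -0.6]
opening: 0.517
grip_force: 30.0
```

```bash
python3 lay.py
```

```text
disc seat x,y,z -0.93 0.11 1.51 tip 4.11 ft [-0.3 -2.1 -0.6] open 0.517 t 13.9333
14 tcp [ 526.2 -398.2   47.5] dpos [ 0.001 -0.001  0.02 ] drot [ 0.1061  0.0286 -0.0002]
10 tcp [ 526.1 -397.8   45.8] dpos [0.    0.001 0.013] drot [ 0.0632  0.0169 -0.0001]
7 tcp [ 526.1 -397.7   44.5] dpos [0.    0.001 0.008] drot [ 0.0311  0.0081 -0.0001]
4 tcp [ 526.  -397.5   43.2] dpos [-0.     0.002  0.003] drot [-0.0011 -0.0006 -0.0001]
2 tcp [ 526.  -397.5   42.3] dpos [-0.     0.002 -0.001] drot [-0.0225 -0.0065 -0.0001]
0 tcp [ 526.  -397.5   41.4] dpos [-0.     0.002 -0.004] drot [-0.044  -0.0123 -0.0001]
-1 tcp [ 526.  -397.5   41. ] dpos [-0.     0.002 -0.006] drot [-0.0547 -0.0152 -0.0001]
```

>>> arm_command --delta_pos '[[0, 0, -0.001], [0, 0.001, -0.0025], [0, 0.001, -0.004], [0, 0.001, -0.005], [0, 0.001, -0.005]]' --delta_rot '[[-0.011, -0.003, 0], [-0.022, -0.006, 0], [-0.033, -0.009, 0], [-0.044, -0.0123, 0], [-0.044, -0.0123, 0]]' --claw '[1, 1, 1, 1, 1]'

```text
t: 14.35
eef_pos: [525.9, -397.5, 41.2]
tcp_rot: [-3.141, -0.261, 1.837]
ft_force: [-0.2, -0.5, -0.4]
opening: 0.517
grip_force: 30.0
```

```bash
cat > pk.py <<'E'
from plan import *
import sys
n=sys.argv[1];i=read_camera("wrist");c=calibration("wrist");np.save(n+".npy",i);np.save(n+"c.npy",c,allow_pickle=True)
save(cv2.resize(i[150:400,190:450],None,fx=2.3,fy=2.3,interpolation=cv2.INTER_CUBIC),n)
g=lambda p:((np.array(proj(c,seat2world(Q,p)))-(190,150))*2.3).round(0)
for p in((-21,0,13.5),(27,0,19),(22,0,10.3),(25,0,8),(25,0,0),(0,0,6.7)):print(p,g(p))
E
python3 lay.py; python3 pk.py w9
```

```text
disc seat x,y,z -0.81 0.09 0.11 tip -0.06 ft [-0.2 -0.5 -0.4] open 0.517 t 14.35
14 tcp [ 526.2 -398.2   47.5] dpos [ 0.001 -0.003  0.025] drot [ 0.1508  0.041  -0.0002]
10 tcp [ 526.1 -397.8   45.8] dpos [ 0.001 -0.002  0.018] drot [ 0.1079  0.0294 -0.0002]
7 tcp [ 526.1 -397.7   44.5] dpos [ 0.001 -0.001  0.013] drot [ 0.0758  0.0206 -0.0002]
4 tcp [ 526.  -397.5   43.2] dpos [ 0.    -0.     0.008] drot [ 0.0436  0.0118 -0.0002]
2 tcp [ 526.  -397.5   42.3] dpos [ 0.    -0.     0.004] drot [ 0.0222  0.006  -0.0002]
0 tcp [ 526.  -397.5   41.4] dpos [ 0.    -0.     0.001] drot [ 0.0007  0.0001 -0.0002]
-1 tcp [ 526.  -397.5   41. ] dpos [ 0.    -0.    -0.001] drot [-0.01   -0.0028 -0.0002]
(-21, 0, 13.5) [296. 343.]
(27, 0, 19) [295. 150.]
(22, 0, 10.3) [296. 159.]
(25, 0, 8) [296. 142.]
(25, 0, 0) [296. 131.]
(0, 0, 6.7) [296. 245.]
```

View pics/w9.png

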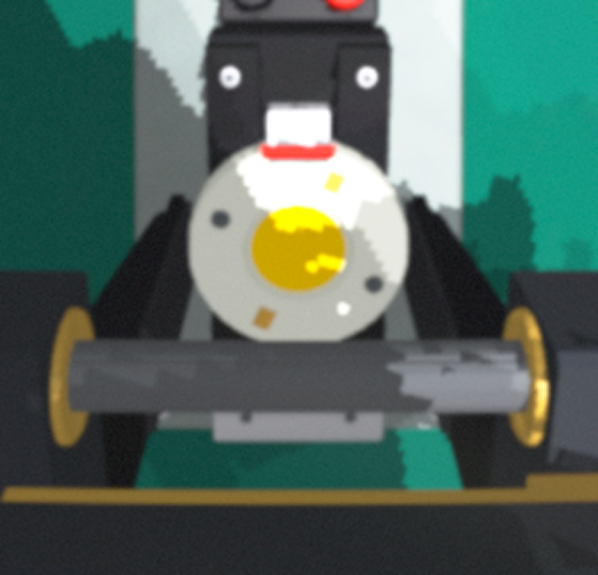

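The bead at (298,152) is back at its rest position over the rim, and the module lies flat. One light press checks that it is on the floor before I let go.

>>> arm_command --delta_pos '[[0, 0, -0.001], [0, 0, -0.002], [0, 0, -0.003], [0, 0, -0.003], [0, 0, -0.003]]' --delta_rot '[[-0.003, -0.001, 0], [-0.006, -0.0016, 0], [-0.006, -0.0016, 0], [-0.006, -0.0016, 0], [-0.006, -0.0016, 0]]' --claw '[1, 1, 1, 1, 1]'

```text
t: 14.82
eef_pos: [526.0, -397.6, 41.1]
tcp_rot: [3.142, -0.253, 1.837]
ft_force: [-1.2, 0.9, 9.1]
opening: 0.517
grip_force: 30.0
```

```bash
python3 -c "
from plan import *
seatpos();print(state()['moment'])"
```

```text
disc seat x,y,z -0.97 0.08 0.04 tip -0.52 ft [-1.2  0.9  9.1] open 0.517 t 14.8167
[0.5547618  0.24902989 0.04078444]
```

>>> arm_command --delta_pos '[[0, 0, 0.002], [0, 0, 0.003], [0, 0, 0.003], [0, 0, 0.003], [0, 0, 0.003]]' --delta_rot '[[0.006, 0.0016, 0], [0.006, 0.0016, 0], [0.006, 0.0016, 0], [0.006, 0.0016, 0], [0.006, 0.0016, 0]]' --claw '[1, 1, 0.4, 0.3, 0.2]'

```text
t: 15.23
eef_pos: [525.9, -397.7, 40.8]
tcp_rot: [-3.141, -0.262, 1.837]
ft_force: [0.8, -0.3, 0.4]
opening: 0.67
grip_force: 0.0
```

>>> arm_command --delta_pos '[[0, 0, 0], [0, 0, 0], [0, -0.01, 0.04], [0, -0.03, 0.1], [0, -0.05, 0.2]]' --delta_rot '[[0, 0, 0], [0, 0, 0], [0, 0, 0], [0, 0, 0], [0, 0, 0]]' --claw '[0.1, 0.1, 0.1, 0.1, 0.1]'

```text
t: 15.65
eef_pos: [525.4, -409.9, 90.5]
tcp_rot: [-3.14, -0.265, 1.837]
ft_force: [0.4, -0.1, 1.6]
opening: 0.896
grip_force: 0.0
```

>>> arm_command --delta_pos '[[0, -0.02, 0.1], [0, -0.04, 0.18], [0, -0.04, 0.18], [0, -0.04, 0.18], [0, -0.04, 0.18]]' --delta_rot '[[0, 0, 0], [0, 0, 0], [0, 0, 0], [0, 0, 0], [0, 0, 0]]' --claw '[0, 0, 0, 0, 0]'

```text
t: 16.07
eef_pos: [525.7, -420.1, 135.8]
tcp_rot: [-3.141, -0.262, 1.837]
ft_force: [-0.5, 0.5, -0.2]
opening: 0.997
grip_force: 0.0
```

```bash
python3 - <<'E'
from plan import *
c=calibration("wrist");i=read_camera("wrist");s=state();print(s["t"],s["ft_force"],s["opening"])
p=proj(c,seat2world(Q,(0,0,5)));print(p)
u0=int(np.clip(p[0]-100,0,440));v0=int(np.clip(p[1]-90,0,220))
save(cv2.resize(i[v0:v0+180,u0:u0+200],None,fx=3.2,fy=3.2,interpolation=cv2.INTER_CUBIC),"w10")
g=lambda p:((np.array(proj(c,seat2world(Q,p)))-(u0,v0))*3.2).round(0)
m=cv2.inRange(cv2.cvtColor(i,cv2.COLOR_RGB2HSV),(22,110,100),(35,255,255))
n,_,st,ce=cv2.connectedComponentsWithStats(m)
for k in range(1,n):
    if st[k,4]>200 and st[k,4]<3000: print(st[k],((ce[k]-(u0,v0))*3.2).round(0))
for p in((-21,0,13.5),(27,0,19),(22,0,10.3),(25,0,8),(0,0,6.7),(-.5,0,6.7),(0,0,9.2)):print(p,g(p))
E
```

```text
16.1167 [-0.9309345  -0.95998337 -1.3230357 ] 1.0006524272117272
(np.float64(326.5030367978381), np.float64(206.70566190212034))
[315 197  25  24 493] [323. 296.]
(-21, 0, 13.5) [322. 382.]
(27, 0, 19) [324. 196.]
(22, 0, 10.3) [323. 209.]
(25, 0, 8) [322. 195.]
(0, 0, 6.7) [322. 292.]
(-0.5, 0, 6.7) [322. 294.]
(0, 0, 9.2) [322. 295.]
```

View pics/w10.png

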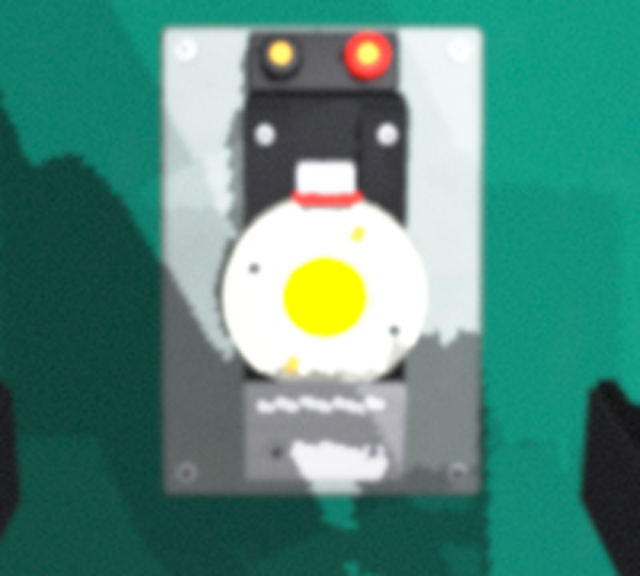

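The module sits flat, with its emitter at (323,296), its low edge under the lip at v≈380, and the bead at (327,199) in its rest position over the rim. The gripper is clear, so I'm handing in.

```bash
python3 -c "
from cell import *
print(job_done())"
```

```text
the job is handed in; nothing more can be done
None
```

The white module is in the nest, emitter up, under the lip with the catch snapped over its rim, released and handed in at about 16 s; the black module was not touched, but I viewed 12 pictures, over the limit of 10.

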